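# Present the hexagonal jam jar to the label camera

### The job

One jar in the cooling tray is six-sided; lift it out, gently because it is thin glass, without gripping over its paper label, and leave the round jars standing where they are. Hold it up to the label camera with the label facing the lens squarely and the right way up (so the jar leans back to match the camera's downward look), centred in view with the label 18 cm in front of the lens. Finish while still holding it there, steady in the air: do not put it down or let go.

Things in the scene. Friction and masses are not known exactly. Their poses are not given: they have to be found in the camera images.
- hex_jar: Six-sided jam jar, brass lid, 0.27 to 0.41 kg. Origin: centre of its underside, z up to the lid, x out through the labelled flat. Hexagon 58 mm across flats, 67 over corners, flats upright from 4 to 68 mm; neck and lid (52 mm wide) to 86 mm. Grip two facing flats beside the label (normals 60/240 or 120/300 deg about z from x), about 52 mm up. The glass bears 60 N per finger; 30 N holds it.
- label: White paper label, 26 mm wide, 38 mm high, on one flat of the six-sided jar. Origin: centre of its outer face, 30 mm from the jar's axis along the jar's x, 36 mm above its underside. Axes parallel to the jar's: x out of the label, z to the lid. At the start it looks within about 80 degrees of +x (away from the robot).
- jar_axis (a point): Point on the six-sided jar's axis, 36 mm above the underside, level with the middle of the label.
- reader_head: Fixed label camera: 60 mm aluminium cube, black lens barrel 36 mm wide, on a steel post at the counter's far side. Origin: centre of the lens front, 275 mm above the counter. It looks along its -x: towards the robot, 25 degrees below level; y level, z its up. Place and yaw vary. The jar is presented rightly when its axes are parallel to these: its lid leans 25 degrees away from the camera.
- focus (a point): Point in the air 180 mm in front of the lens on its optical axis, 199 mm above the counter: where the middle of the label belongs.
- tray: Low wooden cooling tray, fixed, 250 x 250 mm, rim 18 mm high, floor 6 mm thick. Origin: centre of its underside. Four jars stand on its floor two by two, about 115 mm apart; which place holds the six-sided jar changes.
- round_jar0: A round jam jar, 62 mm diameter, 86 mm high, brass lid, paper band all round. Origin at the centre of its underside. To be left alone.
- round_jar1: Another round jar, the same.
- round_jar2: Another round jar, the same.

How it is judged:
By the outcome, as a careful person would: the job done as asked, in the order asked, and still so for the second after the job is handed in, while the arm keeps its last pose, push and grip.
It also fails if it takes over 38 s, if anything falls off the work surface, if the arm or the gripper's body presses on something with over 40 N, if the wrist force passes 120 N, or if a joint passes its speed limit or range.

### The arm

A 6-joint arm with a two-finger parallel gripper is mounted at the origin on the work surface. World frame = base frame: x ahead of the robot, y to its left, z up, the work surface at z = 0. Lengths are in m, angles in rad, forces in N, time in s.
With the tool pointing down it reaches from about 0.25 to 0.725 m from the base axis. Payload 4 kg.
Tool frame: the origin (TCP) lies where the fingers leave the gripper's body, on its centre line; the fingertips stand 73 mm ahead of it and the grasp point (between the pads) lies 54 mm ahead of it (bot.tips_ahead is the z of the fingertips in the tool frame, in m); z points along the fingers, y is the direction in which the jaws open and shut (so a half turn about z gives the same grasp; the last joint's range is limited). The gripper opens to 85 mm and grips with 20 to 120 N. Pads are 22 mm wide; open, the fingers measure 114 mm over their backs; the gripper's body (76 mm by 85 mm) begins 54 mm behind the grasp point. The pads swing forward as they close: fully open they stand 13 mm farther back than shut.
Start: joints at [-1.251, 0.241, 0.005, 1.335, 0, 1.571], TCP at [0.157, -0.475, 0.304] pointing down, gripper open.
Joint ranges: [-2.72, 2.72], [-1.05, 1.87], [-1.09, 1.28], [-1.99, 2.15], [-1.42, 1.44], [-3.14, 3.14]. Speed limits (rad/s): [2.79, 2.79, 3.14, 3.14, 3.14, 3.14].

### API

Orientations are given as a unit quaternion [x, y, z, w].
In Python, from workcell import readout, camera, get_calibration, order, bot gives the robot as it stands.
- The arm moves only by the tool send_rows, never from a script. Its argument "moves" is a list of rows, each a list of 3 entries, a list of its own where there are three numbers: the shift along the tool's x, y, z in mm, then the turn, a rotation vector about the tool's x, y, z in rad, then the finger opening in mm, from 0 to 85.4. In form: [[[dx, dy, dz], [ax, ay, az], grip], ...]. A call has 1 to 12 rows; each row is the pose to reach, as a shift and turn from the pose measured when the call began, along the tool's axes at that moment; what a row does not reach only later rows make up. A row lasts 1/12 s, in which the tool goes at most 41.7 mm and 7.16 degrees, less where a joint would pass 70% of its speed; a pose out of reach is approached as far as the arm can. A call with a gripper value outside its range is refused whole. The fingers move at their own pace and stop on an object; the grip force is fixed at half the most. Time passes only in rows, so rows that repeat a pose let the fingers close. It gives the time, the measured TCP pose, the force and the opening at its end, in the units of the state.
- readout.get_obs(): the state, without advancing time (a new reading comes with each control period).
- camera(name): name is "scene" or "top" or "wrist"; returns the picture (480x640x3 uint8, red, green, blue); there is no depth.
- get_calibration(name): a dict with "fx", "fy", "cx", "cy" (pixels), "R" (3x3) and "t" (3): a world point X has camera coordinates R X + t. Camera axes: x right, y down, z forward; pixel columns grow to the right and rows downward; lengths in m; the calibration is good to about 2 mm. A picture is of the moment at which its call begins: read the wrist's pose just before it. get_calibration takes no time and is no camera call; for the wrist camera it gives the pose at the moment of the call.
- order.job_done(): hands the job in, once; it reports no verdict.
The state is a dict: "clock": time; "joint_pos": joint angles; "joint_vel": joint speeds; "tau": joint torques, N m; "eef_pos": TCP position; "tool_rot": TCP orientation; "ft_force": force on the tool from outside, world axes, zero at the start; "ft_torque": the same for the moment, N m; "grip_width": finger opening in m.
Only numpy, scipy, OpenCV 4.12 (cv2) and the standard library are available. Lean on these libraries where they do the work, as an engineer would, in place of code of your own. Each camera call takes 0.05 s, during which the arm holds its last target. There are 200 camera calls.

## Working session

There is one attempt and no reset: what is moved stays moved. The work goes in short steps, Python scripts to look and compute and a tool call to move; the robot and the scene stay as the last step left them, time stands still between calls to the robot, and variables do not carry over. Pictures are saved under pics/ and viewed, about 8 in all and at most 12, crops included, and the job is handed in when it is done.

Besides the shell and the picture viewer there is one more tool, called after "Call:" as a command line: name --argument value ..., lists and objects as JSON in quotes. send_rows: Moves the arm, as the interface text tells. Its arguments: {"type":"object","properties":{"moves":{"type":"array","items":{"type":"array"}}},"required":["moves"]}

```bash
ls; mkdir -p pics
python3 - <<'E'
from workcell import readout, camera, get_calibration, order, bot
import cv2, numpy as np
o=readout.get_obs(); print({k:np.round(v,3).tolist() for k,v in o.items()})
print([a for a in dir(bot) if a[0]!='_'], bot.tips_ahead)
for n in("scene","top"):
    c=get_calibration(n); print(n,{k:np.round(v,3).tolist() for k,v in c.items()})
    cv2.imwrite(f"pics/{n}0.png",camera(n)[:,:,::-1])
E
```

```text
pics
{'clock': 0.0, 'joint_pos': [-1.251, 0.241, 0.004, 1.335, -0.0, 1.571], 'joint_vel': [-0.001, -0.0, 0.002, -0.0, 0.001, -0.0], 'tau': [0.002, -37.232, 25.241, 0.017, -0.0, 0.0], 'eef_pos': [0.157, -0.474, 0.303], 'tool_rot': [0.987, 0.159, -0.0, -0.001], 'ft_force': [0.096, 0.747, 0.148], 'ft_torque': [0.015, 0.042, -0.019], 'grip_width': 0.085}
['Unreachable', 'tips_ahead'] 0.0726
scene {'fx': 533.893, 'fy': 533.893, 'cx': 319.726, 'cy': 240.885, 'R': [[-0.793, 0.609, -0.012], [0.485, 0.619, -0.618], [-0.369, -0.496, -0.786]], 't': [0.501, -0.205, 1.352]}
top {'fx': 555.394, 'fy': 555.394, 'cx': 314.754, 'cy': 233.585, 'R': [[0.011, -1.0, 0.025], [-0.997, -0.013, -0.077], [0.078, -0.024, -0.997]], 't': [-0.01, 0.644, 1.1]}
```

View pics/scene0.png

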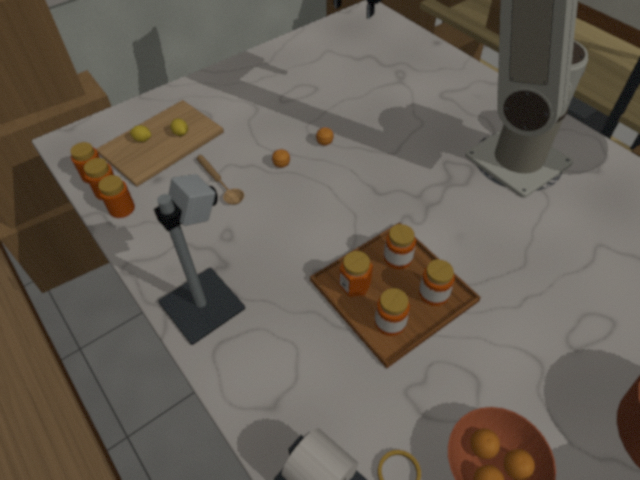

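View pics/top0.png

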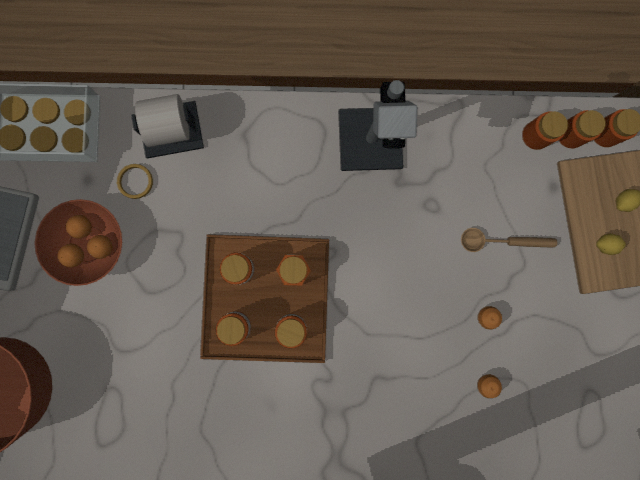

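The hex jar appears at scene (355,273), with its label on the left face around (345,281). The reader head is at scene (192,198) and top (395,121). Next I'll triangulate the points and take enlarged crops.

```bash
cat > h.py <<'E'
import numpy as np, cv2
from workcell import readout, camera, get_calibration, order, bot
from scipy.spatial.transform import Rotation as Ro
def proj(c,X):
    p=np.atleast_2d(X)@np.array(c["R"]).T+c["t"]; return p[:,:2]/p[:,2:]*[c["fx"],c["fy"]]+[c["cx"],c["cy"]]
def ray(c,u,v):
    R=np.array(c["R"]);d=R.T@np.array([(u-c["cx"])/c["fx"],(v-c["cy"])/c["fy"],1]);return -R.T@c["t"],d
def atz(c,u,v,z):
    o,d=ray(c,u,v);return o+d*(z-o[2])/d[2]
def tri(c1,p1,c2,p2):
    o1,d1=ray(c1,*p1);o2,d2=ray(c2,*p2);s=np.linalg.lstsq(np.c_[d1,-d2],o2-o1,rcond=None)[0]
    a,b=o1+s[0]*d1,o2+s[1]*d2;return (a+b)/2,np.linalg.norm(a-b)
E
python3 - <<'E'
from h import *
s,t=get_calibration("scene"),get_calibration("top")
for p in [(235,269),(293,270),(231,329),(291,333)]:
    X=atz(t,*p,.092); print(p,X.round(3),proj(s,X).round(0))
for p in [(207,236),(328,238),(325,361),(202,358)]: print("tray",atz(t,*p,.018).round(3))
S=cv2.imread("pics/scene0.png");T=cv2.imread("pics/top0.png")
a=cv2.resize(S[150:350,140:240],None,fx=4,fy=4,interpolation=2)[:600]
b=cv2.resize(S[240:310,320:390],None,fx=5.7,fy=5.7,interpolation=2)[:300]
b=cv2.resize(S[245:305,325:385],(300,300),interpolation=2)
d=cv2.resize(T[75:175,340:440],(400,400),interpolation=2)
im=np.zeros((600,800,3),np.uint8);im[:,:400]=a;im[:400,400:]=d
cv2.imwrite("pics/c1.png",im)
E
```

```text
(235, 269) [0.57  0.15  0.092] [[394. 298.]]
(293, 270) [0.569 0.04  0.092] [[357. 261.]]
(231, 329) [0.457 0.155 0.092] [[439. 270.]]
(291, 333) [0.451 0.042 0.092] [[402. 232.]]
tray [0.637 0.217 0.018]
tray [ 0.636 -0.029  0.018]
tray [ 0.389 -0.025  0.018]
tray [0.393 0.22  0.018]
```

View pics/c1.png

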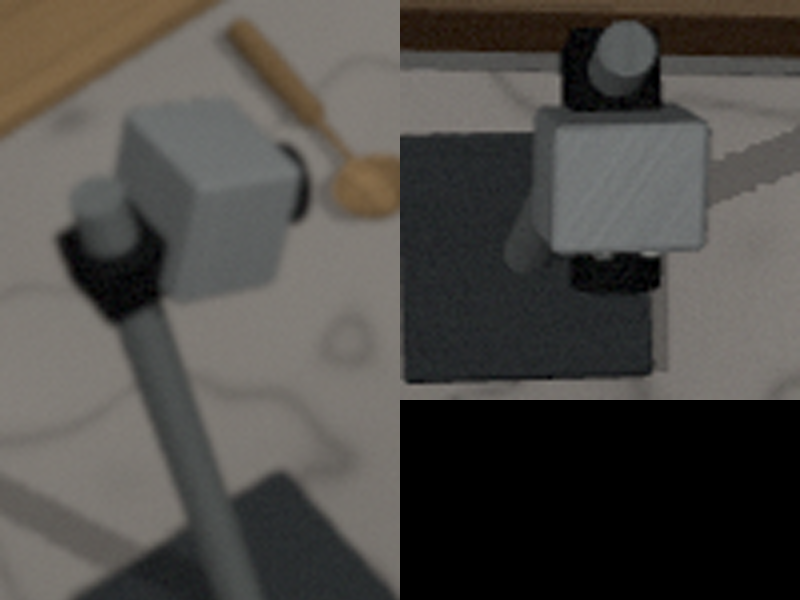

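The hex jar stands at about (0.569, 0.040) and the reader cube's corners show clearly. I'll fit the reader pose from those corners.

```bash
cat > rd.py <<'E'
from h import *
from scipy.optimize import least_squares
s,t=get_calibration("scene"),get_calibration("top")
def RR(y): return Ro.from_euler("ZY",[y,-25],degrees=True).as_matrix()  # x out up 25
T=[(708,122,60,-30,30),(697,249,0,-30,30),(554,250,0,30,30),(553,123,60,30,30)]
S=[(128,108,60,-30,30),(235,100,0,-30,30),(300,178,0,30,30),(195,190,60,30,30),(275,282,0,30,-30),(178,300,60,30,-30)]
def f(p):
    R=RR(p[2]);e=[]
    for L,c,off in((T,t,(240,75)),(S,s,(140,150))):
        for u,v,*b in L:
            X=np.array([p[0],p[1],.275])+R@(np.array(b)/1e3+[p[3],0,0])
            e.append(proj(c,X)[0]-[u/4+off[0],v/4+off[1]])
    return np.ravel(e)
r=least_squares(f,[.85,-.15,0,.02]); 
if __name__=="__main__":
    p=r.x;print(p.round(4),np.round(r.fun,1)); R=RR(p[2]);print("focus",p[:2],R@[-.18,0,0]+[p[0],p[1],.275]); print("R",R.round(3).tolist())
    lens=np.array([p[0],p[1],.275]);q=[lens+R@[0,y,z] for y,z in((.018,0),(-.018,0),(0,.018),(0,-.018))]
    print("lens top",proj(t,q).round(1).tolist(),"scene",proj(s,q).round(1).tolist())
E
python3 rd.py
python3 - <<'E'
from h import *
S=cv2.imread("pics/scene0.png");T=cv2.imread("pics/top0.png")
im=np.hstack([cv2.resize(S[240:310,320:390],(400,400),interpolation=2),cv2.resize(T[245:295,268:318],(400,400),interpolation=2)])
cv2.imwrite("pics/c2.png",im)
E
```

```text
[ 0.7718 -0.1195  2.4408  0.0076] [ 0.8 -3.8  1.7  4.  -1.2  4.7 -0.1 -3.1 -4.   0.3  1.  -2.   4.3 -1.8
 -1.3  0.6  3.2  1.4 -3.6  3.4]
focus [ 0.77179219 -0.11951167] [ 0.60880479 -0.12645911  0.19892871]
R [[0.905, -0.043, -0.422], [0.039, 0.999, -0.018], [0.423, 0.0, 0.906]]
lens top [[382.0, 143.1], [404.4, 142.5], [395.1, 145.1], [391.4, 140.6]] scene [[215.4, 202.8], [204.0, 191.0], [211.8, 188.1], [207.6, 205.4]]
```

View pics/c2.png

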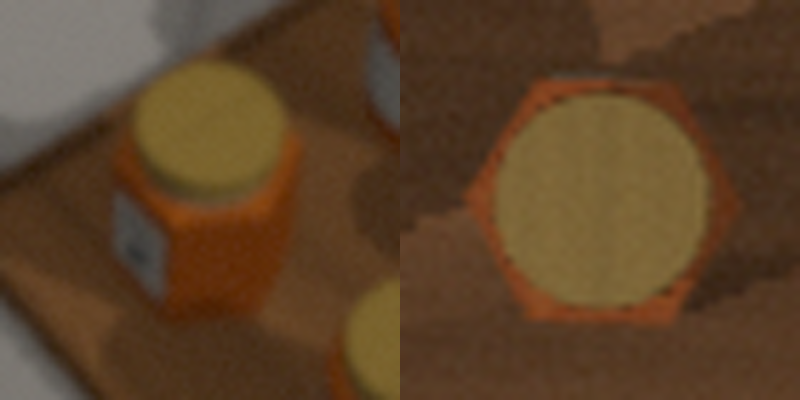

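The hex jar's flats face image up and down, and the label sliver is on the upper side, so its yaw is near 0 (+x). The reader fit has 4 px residuals, so I'll free more parameters.

```bash
cat > rd2.py <<'E'
from rd import *
def f2(p,free):
    # p: x,y,yaw,L ; free: pitch, size, dz
    R=Ro.from_euler("ZY",[p[2],-p[4]],degrees=True).as_matrix();e=[]
    for L,c,off in((T,t,(240,75)),(S,s,(140,150))):
        for u,v,*b in L:
            X=np.array([p[0],p[1],.275])+R@(np.array(b)/60*p[5]+[p[3],0,0])
            e.append(proj(c,X)[0]-[u/4+off[0],v/4+off[1]])
    return np.ravel(e)
for x0 in ([.8,-.12,0,.02,25,.06],[.8,-.12,0,.02,-10,.06]):
    q=least_squares(f2,x0,args=(0,)); print(q.x.round(4),q.cost.round(1),q.fun.round(1))
# triangulate the four top-face corners
for a,b in zip(T,S[:4]): 
    X,g=tri(t,(a[0]/4+240,a[1]/4+75),s,(b[0]/4+140,b[1]/4+150));print(a[2:],X.round(4),round(g,4))
E
python3 rd2.py
```

```text
[ 7.71400e-01 -1.19000e-01  2.77290e+00  1.23000e-02  2.72516e+01
  5.31000e-02] 18.5 [-2.2 -1.4 -1.1  1.5  0.5  2.3  1.6 -0.7 -0.8  1.9  0.2  1.   1.4 -1.1
 -0.2 -0.4  0.2 -1.  -2.8 -0.7]
[ 9.24776e+01 -1.23091e+01 -7.57310e+00 -9.25122e+01 -7.50000e-03
  5.07000e-02] 185.8 [-0.8  1.5 -2.3  1.8  0.7 -3.4  5.4 -3.6 -0.4  7.1  1.6 -2.  -2.8 -2.5
 -6.1  6.4  8.6 -7.8  4.7 -0.7]
(60, -30, 30) [ 0.816  -0.1463  0.329 ] 0.0009
(0, -30, 30) [ 0.7723 -0.1461  0.307 ] 0.0022
(0, 30, 30) [ 0.7723 -0.0916  0.3046] 0.0004
(60, 30, 30) [ 0.8157 -0.0884  0.3288] 0.0018
```

```bash
cat >> h.py <<'E'
def tool():
    o=readout.get_obs();return np.array(o["eef_pos"]),Ro.from_quat(o["tool_rot"]).as_matrix(),o
def delta(pt,Rt):
    "shift mm in tool axes, rotvec in tool axes, to reach pose"
    p,R,o=tool();return (R.T@(np.array(pt)-p)*1e3).round(1).tolist(),Ro.from_matrix(R.T@Rt).as_rotvec().round(4).tolist()
def down(yaw,tilt=0):
    "tool z down, tool y at world yaw (deg)"
    y=np.radians(yaw);Y=np.array([np.cos(y),np.sin(y),0]);Z=np.array([0,0,-1.]);return np.c_[np.cross(Y,Z),Y,Z]
E
python3 - <<'E'
from h import *
p,R,o=tool();c=get_calibration("wrist");Rc=np.array(c["R"])
print("fx",c["fx"],"cam in tool",(R.T@(-Rc.T@c["t"]-p)).round(4),"axes",(R.T@Rc.T).round(3).tolist())
print("tool yaw y",np.degrees(np.arctan2(R[1,1],R[0,1])))
for yaw in (60,-60,-120,120): print(yaw,delta([.569,.04,.25],down(yaw)))
E
```

```text
fx 383.076992635777 cam in tool [ 0.0725 -0.0003 -0.0698] axes [[0.0, -0.958, -0.285], [1.0, 0.0, -0.0], [0.0, -0.285, 0.958]]
tool yaw y -71.67685586964933
60 ([552.7, -358.6, 53.8], [-0.001, -0.0022, -2.2982])
-60 ([552.7, -358.6, 53.8], [-0.0019, -0.0002, -0.2038])
-120 ([552.7, -358.6, 53.8], [-0.0018, 0.0008, 0.8434])
120 ([552.7, -358.6, 53.8], [-0.0003, 0.0028, 2.9378])
```

Run:
```python
from h import *
th=np.radians(55);Rt=np.c_[[np.cos(th),0,np.sin(th)],[0,-1,0],[np.sin(th),0,-np.cos(th)]]
print(np.linalg.det(Rt),delta([.516,-.12,.36],Rt))
```

```text
1.0 ([452.1, -223.5, -56.5], [-0.1552, 0.9518, 0.2939])
```

Call:
send_rows --moves '[[[452,-223,-56],[-0.155,0.952,0.294],85],[[452,-223,-56],[-0.155,0.952,0.294],85],[[452,-223,-56],[-0.155,0.952,0.294],85],[[452,-223,-56],[-0.155,0.952,0.294],85],[[452,-223,-56],[-0.155,0.952,0.294],85],[[452,-223,-56],[-0.155,0.952,0.294],85],[[452,-223,-56],[-0.155,0.952,0.294],85],[[452,-223,-56],[-0.155,0.952,0.294],85],[[452,-223,-56],[-0.155,0.952,0.294],85],[[452,-223,-56],[-0.155,0.952,0.294],85],[[452,-223,-56],[-0.155,0.952,0.294],85],[[452,-223,-56],[-0.155,0.952,0.294],85]]'

```text
clock: 1.1
eef_pos: [0.4997, -0.1352, 0.3567]
tool_rot: [0.887, -0.001, 0.462, 0.0]
ft_force: [-0.0, -0.5, -0.4]
grip_width: 0.0848
```

Call:
send_rows --moves '[[[0,0,0],[0,0,0],85],[[0,0,0],[0,0,0],85],[[0,0,0],[0,0,0],85]]'

```text
clock: 1.35
eef_pos: [0.4992, -0.1346, 0.3556]
tool_rot: [0.887, -0.0, 0.461, -0.0]
ft_force: [-0.2, -0.5, -0.1]
grip_width: 0.0854
```

Run:
```python
from h import *
import pickle
c=get_calibration("wrist");im=camera("wrist")[:,:,::-1];cv2.imwrite("pics/w1.png",im);pickle.dump(c,open("w1.pkl","wb"))
p,R,o=tool();print(o["clock"],p.round(4),R.round(3).tolist(),o["joint_pos"])
print(proj(c,[.77,-.119,.275]))
```

```text
1.4 [ 0.4989 -0.1357  0.3556] [[0.575, -0.002, 0.818], [-0.002, -1.0, -0.001], [0.818, -0.001, -0.575]] [-0.41173696 -0.18834715 -0.67291727  0.16936171  0.33240856  2.89772853]
[[304.16609313 106.91702401]]
```

View pics/w1.png

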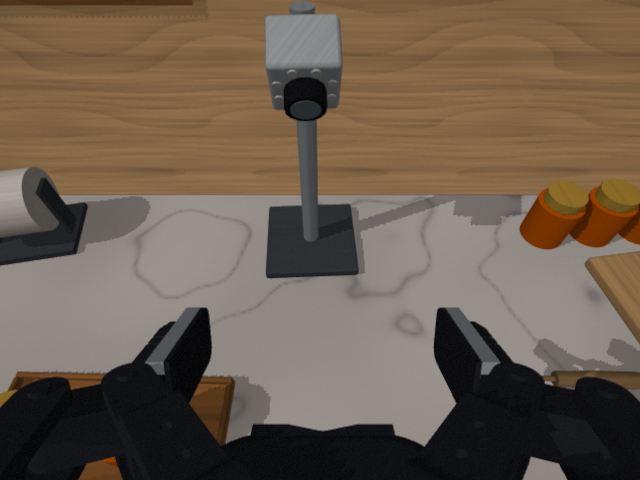

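Run:
```python
from h import *
import pickle
c=pickle.load(open("w1.pkl","rb"));im=cv2.imread("pics/w1.png")
cv2.imwrite("pics/w1c.png",cv2.resize(im[5:130,250:360],None,fx=4.7,fy=4.7,interpolation=2))
g=im.max(2)[60:130,260:350]; 
for v in range(80,126,4): print(v,im.max(2)[v,280:332:2].tolist())
for v in (107,108,109,110,111): print(v,atz(c,305.5,v,.275).round(4))
```

```text
80 [64, 67, 69, 64, 64, 47, 23, 15, 15, 11, 16, 19, 16, 19, 19, 15, 18, 19, 9, 25, 58, 64, 67, 62, 66, 92]
84 [77, 66, 66, 24, 15, 16, 15, 19, 15, 19, 23, 19, 16, 18, 13, 16, 13, 17, 12, 13, 8, 13, 49, 63, 71, 68]
88 [67, 65, 27, 14, 12, 14, 21, 20, 17, 17, 16, 16, 19, 15, 16, 16, 13, 11, 12, 16, 9, 9, 8, 48, 63, 63]
92 [64, 65, 15, 17, 16, 20, 17, 15, 16, 16, 16, 18, 16, 17, 16, 14, 14, 15, 15, 16, 10, 8, 8, 37, 64, 63]
96 [120, 82, 13, 17, 17, 18, 17, 21, 14, 14, 16, 20, 17, 16, 18, 15, 14, 16, 10, 14, 7, 12, 6, 32, 82, 79]
100 [69, 68, 13, 13, 12, 15, 16, 10, 10, 7, 6, 31, 43, 42, 36, 20, 4, 7, 13, 9, 14, 9, 12, 22, 64, 70]
104 [64, 64, 12, 10, 4, 11, 30, 48, 46, 45, 45, 43, 47, 46, 46, 46, 46, 41, 46, 41, 13, 6, 8, 19, 61, 62]
108 [65, 64, 21, 6, 7, 39, 46, 45, 48, 47, 47, 46, 46, 45, 46, 46, 46, 46, 46, 45, 43, 12, 9, 31, 91, 95]
112 [135, 136, 126, 11, 8, 26, 46, 45, 46, 44, 45, 46, 46, 47, 47, 45, 46, 46, 44, 44, 36, 6, 9, 109, 134, 130]
116 [134, 134, 134, 132, 95, 11, 13, 32, 43, 45, 45, 48, 44, 45, 47, 47, 43, 46, 36, 7, 6, 95, 139, 142, 141, 141]
120 [134, 133, 133, 133, 133, 133, 134, 126, 87, 48, 33, 22, 7, 15, 15, 32, 43, 52, 91, 139, 140, 141, 139, 139, 141, 140]
124 [132, 132, 132, 133, 133, 133, 133, 135, 114, 85, 86, 86, 83, 77, 71, 70, 69, 64, 88, 138, 138, 139, 139, 140, 141, 142]
107 [ 0.7699 -0.1201  0.275 ]
108 [ 0.7684 -0.1202  0.275 ]
109 [ 0.7669 -0.1202  0.275 ]
110 [ 0.7655 -0.1202  0.275 ]
111 [ 0.764  -0.1203  0.275 ]
```

View pics/w1c.png

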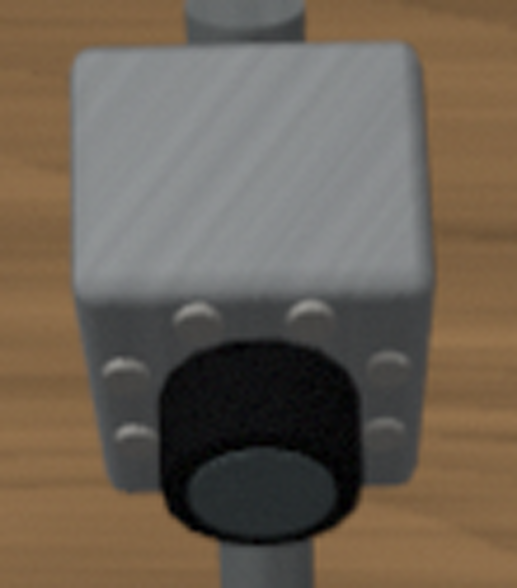

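```bash
cat > rd3.py <<'E'
from rd import *
import pickle
w=pickle.load(open("w1.pkl","rb"))
W=[(72,48,60,30,30),(418,43,60,-30,30),(433,290,0,-30,30),(75,298,0,30,30),(115,490,0,30,-30),(413,480,0,-30,-30)]
def f3(p,views):
    R=RR(p[2]);e=[];P=np.array([p[0],p[1],.275])
    for L,c,off,k in views:
        for u,v,*b in L:
            X=P+R@((np.array(b)-[30,0,0])/60*p[4]+[p[3],0,0])
            e.append(proj(c,X)[0]-[u/k+off[0],v/k+off[1]])
        if c is w: e.append(2*(proj(c,P)[0]-[305.7,109.4]))
        if c is t: e.append(proj(c,P+R@[0,0,.018])[0]-[393.75,147.2])
    return np.ravel(e)
V=[(T,t,(240,75),4),(S,s,(140,150),4),(W,w,(250,5),4.7)]
for vs in (V,V[2:],V[:2]):
    q=least_squares(f3,[.77,-.12,0,.045,.058],args=(vs,));print(q.x.round(4),q.cost.round(1),q.fun.round(1).tolist() if vs is V else "")
E
python3 rd3.py
```

```text
[ 0.7665 -0.1201  2.5213  0.0434  0.0537] 69.5 [-1.3, -2.4, -0.1, 1.3, 1.0, 1.9, 2.1, -1.8, 1.8, 1.2, -2.0, 1.6, -0.3, -0.3, 1.0, -2.2, -1.3, -0.4, 0.7, -1.9, -2.9, -0.7, 2.9, -2.7, -3.6, -2.9, -3.5, 2.7, 2.8, 2.6, 1.3, 1.4, -2.7, 2.0, -0.7, -0.2]
[ 0.7664 -0.1204  2.4991  0.0439  0.054 ] 41.3 
[ 0.7682 -0.1187  1.7047  0.0409  0.0529] 20.1
```

Run:
```python
from h import *
t=get_calibration("top")
g=lambda u,v,z:atz(t,(u-400)/8+268,v/8+245,z)
for a,b,z in(((468,203),(738,207),.074),((548,78),(672,85),.06),((525,320),(672,322),.074)):
    A,B=g(*a,z),g(*b,z);d=A-B;print(A.round(4),B.round(4),((A+B)/2).round(4),"yaw",np.degrees(np.arctan2(-d[0],d[1])))
print(g(602,200,.092))
print(delta([.569,.042,.235],down(-60)))
```

```text
[0.5681 0.0723 0.074 ] [0.5679 0.0074 0.074 ] [0.568  0.0399 0.074 ] yaw -0.1800163522881856
[0.599  0.0539 0.06  ] [0.5976 0.0236 0.06  ] [0.5983 0.0388 0.06  ] yaw -2.525022418254637
[0.5403 0.0582 0.074 ] [0.5402 0.0229 0.074 ] [0.5402 0.0406 0.074 ] yaw -0.14685044242307352
[0.56901521 0.03989206 0.092     ]
([-58.7, -177.7, 126.5], [0.2508, -0.9356, -0.485])
```

Call:
send_rows --moves '[[[-59,-178,126],[0.251,-0.936,-0.485],85],[[-59,-178,126],[0.251,-0.936,-0.485],85],[[-59,-178,126],[0.251,-0.936,-0.485],85],[[-59,-178,126],[0.251,-0.936,-0.485],85],[[-59,-178,126],[0.251,-0.936,-0.485],85],[[-59,-178,126],[0.251,-0.936,-0.485],85],[[-59,-178,126],[0.251,-0.936,-0.485],85],[[-59,-178,126],[0.251,-0.936,-0.485],85],[[-59,-178,126],[0.251,-0.936,-0.485],85],[[-59,-178,126],[0.251,-0.936,-0.485],85],[[-59,-178,126],[0.251,-0.936,-0.485],85],[[-59,-178,126],[0.251,-0.936,-0.485],85]]'

```text
clock: 2.4
eef_pos: [0.568, 0.0404, 0.2345]
tool_rot: [0.966, 0.257, 0.0, -0.0]
ft_force: [0.1, -0.5, 0.9]
grip_width: 0.0846
```

Run:
```python
from h import *
import pickle
p,R,o=tool();print(o["clock"],p.round(4),np.degrees(np.arctan2(R[1,1],R[0,1])),R[:,2].round(3),np.round(o["joint_pos"],2),np.abs(o["joint_vel"]).max())
c=get_calibration("wrist");im=camera("wrist")[:,:,::-1].copy();pickle.dump(c,open("w2.pkl","wb"));cv2.imwrite("pics/w2raw.png",im)
a=np.radians(-.5);
for r,z,col in((.0335,.074,(0,255,0)),(.0335,.010,(255,0,0))):
    for k in range(6):
        X=np.array([.569+r*np.cos(a+np.pi/6+k*np.pi/3),.040+r*np.sin(a+np.pi/6+k*np.pi/3),z]);u=proj(c,X)[0].round().astype(int)
        if abs(u).max()<2000: cv2.circle(im,tuple(map(int,u)),2,col,-1)
cv2.imwrite("pics/w2.png",cv2.resize(im,(800,600)))
```

```text
2.4 [0.568  0.0404 0.2345] -60.226748540156464 [ 0.     0.001 -1.   ] [0.07 0.41 0.07 1.22 0.   2.69] 0.026159482821040376
```

View pics/w2.png

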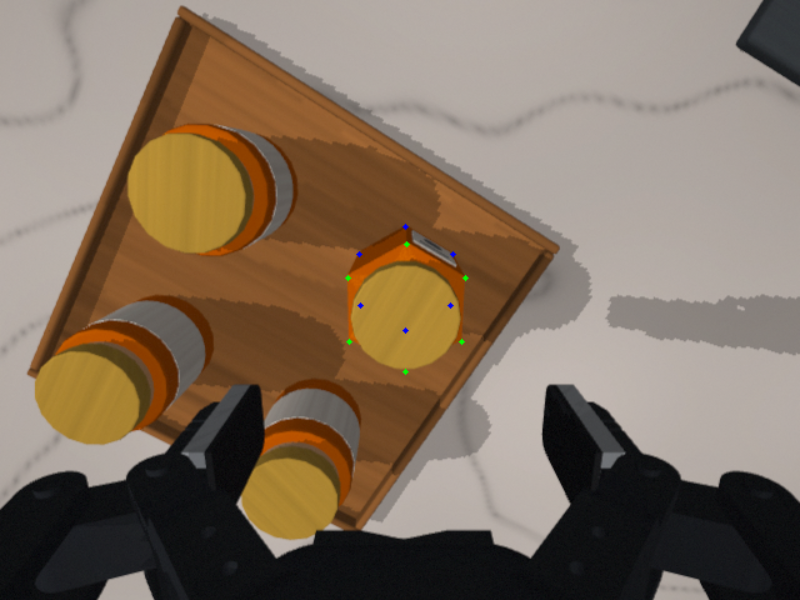

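The hexagon overlay matches the wrist view within a pixel or two at the jar (corners (407,245) and (466,278), on a 1.25× picture). The label is on the +x flat. I'll descend now.

Call:
send_rows --moves '[[[1,1,30],[0,0,0],85],[[1,1,60],[0,0,0],85],[[1,1,85],[0,0,0],85],[[1,1,105],[0,0,0],85],[[1,1,118],[0,0,0],85],[[1,1,124],[0,0,0],85],[[1,1,124],[0,0,0],85],[[1,1,124],[0,0,0],75],[[1,1,124],[0,0,0],70],[[1,1,124],[0,0,0],66],[[1,1,124],[0,0,0],63],[[1,1,124],[0,0,0],62]]'

```text
clock: 3.45
eef_pos: [0.5695, 0.0405, 0.1117]
tool_rot: [0.966, 0.257, 0.001, -0.0]
ft_force: [0.2, -0.1, -0.3]
grip_width: 0.0619
```

Call:
send_rows --moves '[[[0,0,0],[0,0,0],61],[[0,0,0],[0,0,0],60],[[0,0,0],[0,0,0],59],[[0,0,0],[0,0,0],58],[[0,0,0],[0,0,0],57],[[0,0,0],[0,0,0],56],[[0,0,0],[0,0,0],56],[[0,0,0],[0,0,0],56]]'

```text
clock: 4.12
eef_pos: [0.5699, 0.0405, 0.1122]
tool_rot: [0.966, 0.257, 0.001, 0.0]
ft_force: [0.3, -1.0, 4.7]
grip_width: 0.0573
```

Call:
send_rows --moves '[[[0,0,-2],[0,0,0],55],[[0,0,-5],[0,0,0],55],[[0,0,-10],[0,0,0],55],[[0,0,-15],[0,0,0],55],[[0,0,-20],[0,0,0],55],[[0,0,-25],[0,0,0],55],[[0,0,-25],[0,0,0],55],[[0,0,-25],[0,0,0],55]]'

```text
clock: 4.78
eef_pos: [0.5702, 0.0405, 0.1378]
tool_rot: [0.966, 0.257, 0.002, 0.0]
ft_force: [0.2, -0.6, -3.3]
grip_width: 0.0571
```

Run:
```python
from h import *
p,R,o=tool();print(o["clock"],p.round(4),np.round(o["ft_force"],2),np.round(o["ft_torque"],3),o["grip_width"])
c=get_calibration("wrist");im=camera("wrist")[:,:,::-1].copy()
cv2.imwrite("pics/w3.png",im)
```

```text
4.7833 [0.5702 0.0405 0.1378] [ 0.21 -0.55 -3.34] [0.021 0.05  0.018] 0.05707818898549129
```

View pics/w3.png

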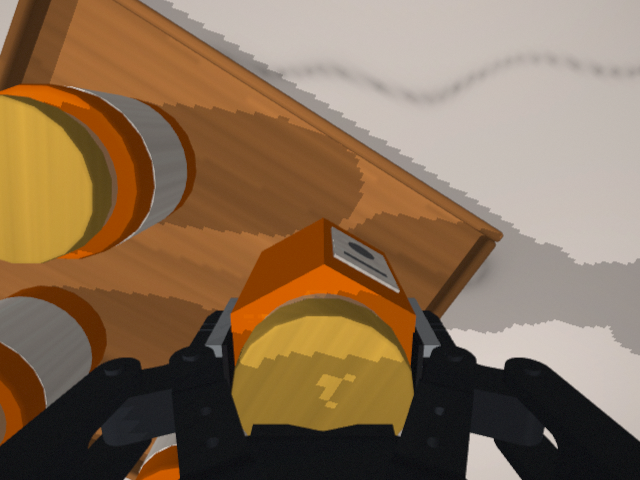

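The jar is held: the force reads about -3.3 N (roughly 0.34 kg), the label is clear of the pads, and the round jars are undisturbed. I'll lift it clear, and zoom in on this picture to measure the jar's pose in the hand.

Run:
```python
import cv2
im=cv2.imread("pics/w3.png");cv2.imwrite("pics/w3c.png",cv2.resize(im[210:345,225:425],None,fx=4,fy=4,interpolation=2))
```

```text
(no output)
```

View pics/w3c.png

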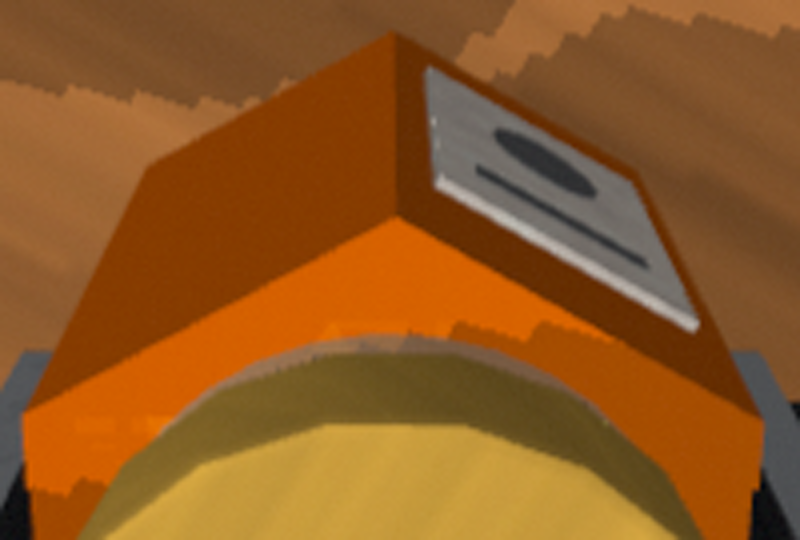

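Call:
send_rows --moves '[[[0,0,-20],[0,0,0],55],[[0,0,-45],[0,0,0],55],[[0,0,-70],[0,0,0],55],[[0,0,-95],[0,0,0],55],[[0,0,-115],[0,0,0],55],[[0,0,-120],[0,0,0],55],[[0,0,-120],[0,0,0],55]]'

```text
clock: 5.42
eef_pos: [0.5703, 0.0404, 0.259]
tool_rot: [0.966, 0.257, 0.004, 0.0]
ft_force: [0.6, 0.6, -3.4]
grip_width: 0.0569
```

```bash
cat > jar.py <<'E'
from h import *
p,R,o=tool();c=get_calibration("wrist");Rc=np.array(c["R"])
Rtc=R.T@Rc.T; ptc=R.T@(-Rc.T@np.array(c["t"])-p)
K=np.array([[c["fx"],0,c["cx"]],[0,c["fy"],c["cy"]],[0,0,1]])
cr=lambda a,z,r=.0335:[r*np.cos(np.radians(a)),r*np.sin(np.radians(a)),z]
O=np.array([cr(30,.068),cr(-30,.068),cr(90,.068),cr(30,.004),cr(-30,.004),cr(90,.004),[.03,.013,.055],[.03,-.013,.055],[.03,.013,.017],[.03,-.013,.017]])
I=np.array([(397,215),(762,420),(22,412),(393,32),(637,175),(150,165),(437,179),(698,323),(427,66),(634,180)])/4.+[225,210]-.375
def fit(O,I):
    ok,rv,tv=cv2.solvePnP(O,I,K,None)
    e=cv2.projectPoints(O,rv,tv,K,None)[0][:,0]-I
    return Rtc@cv2.Rodrigues(rv)[0],Rtc@tv[:,0]+ptc,e
Rj,tj,e=fit(O,I)
if __name__=="__main__":
    print("resid",e.round(1).tolist());print("jar origin in tool",tj.round(4));print(Rj.round(3).tolist())
    N=np.array(down(-60)).T; print("dev from nominal (rotvec deg, tool axes)",np.degrees(Ro.from_matrix(Rj@N.T).as_rotvec()).round(2))
    print("label c in tool",(Rj@[.03,0,.036]+tj).round(4), "joints",np.round(o["joint_pos"],2))
E
python3 jar.py
```

```text
resid [[-0.5, 0.1], [-0.1, 0.2], [0.2, 0.2], [0.4, -0.3], [0.1, -0.8], [-0.5, 0.3], [0.6, -0.8], [-0.1, -0.2], [0.5, 0.2], [-0.6, 1.0]]
jar origin in tool [-1.000e-04 -3.000e-04  1.071e-01]
[[0.861, 0.509, 0.004], [0.509, -0.861, -0.001], [0.003, 0.003, -1.0]]
dev from nominal (rotvec deg, tool axes) [-0.08 -0.22  0.62]
label c in tool [0.0258 0.0149 0.0712] joints [0.07 0.4  0.11 1.27 0.   2.69]
```

```bash
cat > goal.py <<'E'
from rd import RR
from h import *
lens=np.array([.767,-.120,.275]);Rr=RR(2.3)
N=down(-60).T;tj=np.array([0,0,.1065])
Rt=Rr@N.T;foc=lens+Rr@[-.18,0,0];pt=foc-Rt@(N@[.03,0,.036]+tj)
if __name__=="__main__":
    print("focus",foc.round(4),"tcp",pt.round(4));print(delta(pt,Rt));p,R,o=tool();print(np.round(o["joint_pos"],3),np.round(o["ft_force"],2),o["clock"],o["grip_width"])
    print("remaining err mm/deg:",((Rt.T@(p-pt))*1e3).round(1),np.degrees(Ro.from_matrix(Rt.T@R).as_rotvec()).round(2))
E
python3 goal.py
```

```text
focus [ 0.604  -0.1265  0.1989] tcp [ 0.5471 -0.1288  0.2501]
([-104.4, 135.3, 8.5], [-0.2071, 0.3761, -0.0429])
[0.071 0.4   0.111 1.275 0.    2.692] [ 0.65  0.63 -3.43] 5.4167 0.0569105533576515
remaining err mm/deg: [ 110.9 -130.2    4.7] [ 11.86 -21.55   2.46]
```

Call:
send_rows --moves '[[[-3,4,0],[-0.006,0.011,-0.001],55],[[-10,14,1],[-0.021,0.038,-0.004],55],[[-21,27,2],[-0.041,0.075,-0.009],55],[[-33,43,3],[-0.066,0.12,-0.014],55],[[-47,61,4],[-0.093,0.169,-0.019],55],[[-61,78,5],[-0.12,0.218,-0.025],55],[[-73,95,6],[-0.145,0.263,-0.03],55],[[-84,108,7],[-0.166,0.301,-0.034],55],[[-92,119,7.5],[-0.182,0.331,-0.038],55],[[-98,127,8],[-0.195,0.354,-0.04],55],[[-102,133,8.3],[-0.203,0.369,-0.042],55],[[-104.4,135.3,8.5],[-0.2071,0.3761,-0.0429],55]]'

```text
clock: 6.42
eef_pos: [0.5453, -0.1297, 0.2478]
tool_rot: [0.938, 0.271, 0.209, 0.051]
ft_force: [-0.6, -1.0, -2.8]
grip_width: 0.0572
```

Call:
send_rows --moves '[[[0,0,0],[0,0,0],55],[[0,0,0],[0,0,0],55],[[0,0,0],[0,0,0],55]]'

```text
clock: 6.67
eef_pos: [0.5452, -0.1292, 0.2473]
tool_rot: [0.938, 0.271, 0.208, 0.051]
ft_force: [0.8, 0.2, -2.9]
grip_width: 0.0574
```

```bash
python3 goal.py
python3 - <<'E'
from goal import *
import pickle
p,R,o=tool();im={}
for n in("wrist","scene","top"):
    im[n]=(get_calibration(n),camera(n)[:,:,::-1].copy())
pickle.dump((p,R,im),open("f.pkl","wb"))
Rj=R@N;tj_w=p+R@tj
def mark(n,X,col):
    for u in proj(im[n][0],X): cv2.circle(im[n][1],(int(round(u[0])),int(round(u[1]))),1,col,-1)
lab=np.array([[.03,a*.013,.036+b*.019] for a in(-1,1) for b in(-1,1)])
hexa=np.array([[.0335*np.cos(np.pi/6+k*np.pi/3),.0335*np.sin(np.pi/6+k*np.pi/3),z] for k in range(6) for z in(.004,.068)])
for n in im: mark(n,lab@Rj.T+tj_w,(255,0,0));mark(n,hexa@Rj.T+tj_w,(0,255,0))
for n in im: mark(n,lens+np.array([[0,.018*np.cos(a),.018*np.sin(a)] for a in np.arange(0,6.3,.4)])@Rr.T,(0,0,255))
print(proj(im["wrist"][0],np.array([tj_w,lens])),proj(im["scene"][0],np.array([tj_w,lens])))
s=im["scene"][1][150:270,180:300];t=im["top"][1][125:240,340:440]
out=np.zeros((600,800,3),np.uint8);out[:400,:400]=cv2.resize(s,(400,400),interpolation=2);out[:400,400:]=cv2.resize(t,(400,400),interpolation=2)[:400]
out[400:,:266]=cv2.resize(im["wrist"][1],(266,200))
cv2.imwrite("pics/f.png",out);cv2.imwrite("pics/fw.png",im["wrist"][1])
E
```

```text
focus [ 0.604  -0.1265  0.1989] tcp [ 0.5471 -0.1288  0.2501]
([2.7, 1.2, -1.8], [-0.003, 0.0035, -0.0014])
[-0.289  0.16  -0.332  0.668  0.136  2.319] [ 0.78  0.25 -2.89] 6.6667 0.05739152159466781
remaining err mm/deg: [-2.7 -1.2  1.8] [ 0.17 -0.2   0.08]
[[ 323.13082752  281.62696279]
 [ 731.3562257  -321.39492238]] [[296.70872237 195.72801323]
 [211.93292995 195.41060312]]
```

View pics/f.png

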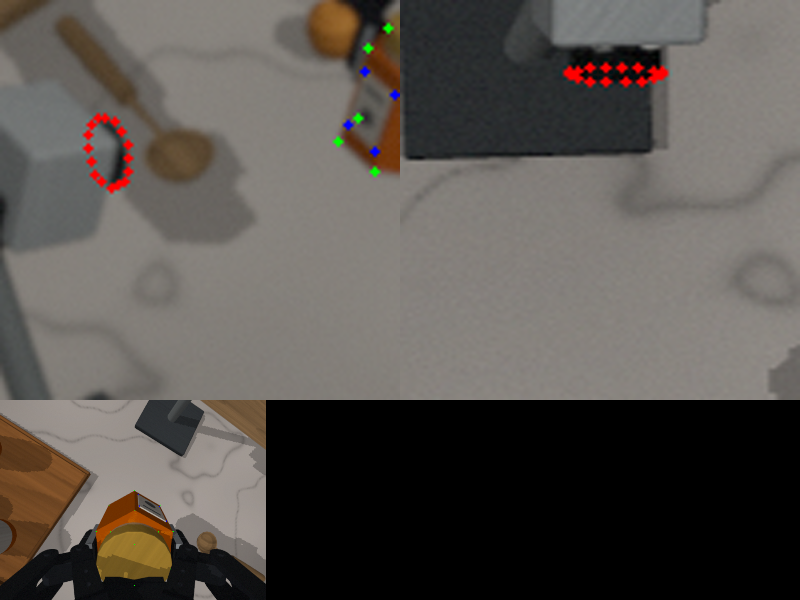

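View pics/fw.png

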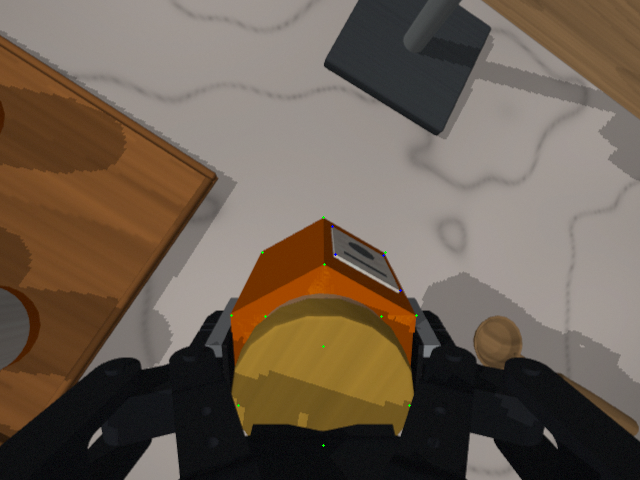

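The wrist overlay coincides with the held jar's corners and label, and the scene and top overlays put the lens ring on the barrel front. I'll trim the remaining 3 mm.

Call:
send_rows --moves '[[[1.5,0.6,-1],[-0.002,0.002,-0.001],55],[[3,1.3,-2.1],[-0.003,0.0035,-0.0014],55],[[3,1.3,-2.1],[-0.003,0.0035,-0.0014],55],[[3,1.3,-2.1],[-0.003,0.0035,-0.0014],55]]'

```text
clock: 7.15
eef_pos: [0.548, -0.1286, 0.2516]
tool_rot: [0.937, 0.272, 0.211, 0.052]
ft_force: [0.5, 1.1, -3.4]
grip_width: 0.0568
```

```bash
python3 goal.py
```

```text
focus [ 0.604  -0.1265  0.1989] tcp [ 0.5471 -0.1288  0.2501]
([-1.4, -0.6, 0.9], [0.0014, -0.0016, 0.0011])
[-0.286  0.158 -0.325  0.67   0.136  2.32 ] [ 0.46  1.12 -3.35] 7.15 0.056848514862563385
remaining err mm/deg: [ 1.4  0.6 -0.9] [-0.08  0.09 -0.06]
```

Call:
send_rows --moves '[[[-0.7,-0.3,0.4],[0,0,0],55],[[-0.7,-0.3,0.4],[0,0,0],55],[[-0.7,-0.3,0.4],[0,0,0],55],[[-0.7,-0.3,0.4],[0,0,0],55],[[-0.7,-0.3,0.4],[0,0,0],55],[[-0.7,-0.3,0.4],[0,0,0],55],[[-0.7,-0.3,0.4],[0,0,0],55],[[-0.7,-0.3,0.4],[0,0,0],55]]'

```text
clock: 7.82
eef_pos: [0.5475, -0.1287, 0.2509]
tool_rot: [0.937, 0.272, 0.211, 0.052]
ft_force: [-0.1, 0.4, -2.9]
grip_width: 0.0571
```

```bash
python3 goal.py
python3 - <<'E'
from h import *
import pickle
o=readout.get_obs();print(np.abs(o["joint_vel"]).max())
old=pickle.load(open("f.pkl","rb"))[2]["wrist"][1];new=camera("wrist")[:,:,::-1]
a,b=[cv2.cvtColor(np.ascontiguousarray(x[215:300,235:410]),cv2.COLOR_BGR2GRAY).astype(np.float32) for x in(old,new)]
print("jar shift in hand px",cv2.phaseCorrelate(a,b,cv2.createHanningWindow(a.shape[::-1],cv2.CV_32F)))
print(tool()[0].round(4))
E
```

```text
focus [ 0.604  -0.1265  0.1989] tcp [ 0.5471 -0.1288  0.2501]
([-0.7, -0.3, 0.5], [0.0014, -0.0016, 0.001])
[-0.287  0.158 -0.327  0.668  0.136  2.319] [-0.12  0.43 -2.9 ] 7.8167 0.057058144388869095
remaining err mm/deg: [ 0.7  0.3 -0.5] [-0.08  0.09 -0.06]
0.0004402575597186421
jar shift in hand px ((0.03260926092137595, -0.02578426881505891), 0.9918028391143422)
[ 0.5475 -0.1287  0.2509]
```

The tool is steady, within 1 mm and 0.2° of the goal, and the jar isn't slipping. I'm handing the job in.

```bash
python3 -c "
from workcell import order
print(order.job_done())"
```

```text
the job is handed in; nothing more can be done
None
```

The six-sided jar is out of the tray and held up to the label camera. I handed the job in with the arm still holding it, after about 8 s of robot time. I gripped it on the two flats beside the label and lifted it straight up. I then tilted it 25° back to face the lens, with the label centre at the computed focus (0.604, -0.127, 0.199).

**Last checks**
- **Position:** the tool is within 1 mm and 0.2° of the pose I worked out, and practically still.
- **Jar in the hand:** it did not shift between the last two wrist pictures (0.04 px), and its corners and label lie where I expected them. The weight reads about 0.3 kg.
- **Forces:** the highest reading was about 5 N at the wrist. The finger force isn't reported. I closed the fingers slowly and commanded only 2–3 mm below the jar's width.
- **Round jars:** they looked undisturbed in the wrist picture just after the first lift. I did not check them individually after that.

**What disagreed**
- **Label camera position:** the views differed by about 2–3 mm in distance and 0.8° in yaw (1.7° against 2.5°). I used values in between, so the real distance and facing carry about that much error.
- **Reader cube:** the fit to its corners left errors of up to about 3.6 px, probably because its edges are rounded.
- **Jar's turn:** the jar's measured turn in the hand differed by 0.6° from what the pads should give. I trusted the pads.

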